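# Clamp the wood offcut with the eccentric knob

## Robot

A 6-joint arm with a two-finger parallel gripper is mounted at the origin on a cart in front of the work surface, level with it; the furniture and walls round the work are solid. World frame = base frame: x ahead of the robot, y to its left, z up, the work surface at z = 0. Lengths are in m, angles in degrees, forces in N, time in s.
With the tool pointing down it reaches from about 0.375 to 0.9 m from the base axis. Payload 3.1 kg.
Tool frame: the origin (TCP) lies on the centre line of the jaws, within the pads' length; the fingertips stand 22 mm ahead of it and the grasp point (between the pads) lies 3 mm ahead of it; y points along the fingers, z is the direction in which the jaws open and shut, and the axes are right-handed (so a half turn about y gives the same grasp; the last joint's range is limited). The gripper opens to 87 mm and grips with 3 to 60 N. Pads are 19 mm wide; open, the fingers measure 117 mm over their backs; the gripper's body (75 mm by 190 mm) begins 51 mm behind the grasp point.
Start: joints at [53.199, 30.224, 82.088, -0, 67.689, -10.227], TCP at [0.28, 0.559, 0.245] pointing down, gripper open.
Joint ranges: [-176.69, 176.69], [-43.24, 126.21], [12.49, 139.97], [-82, 262], [0, 151.66], [-163.58, 163.58]. Speed limits (degrees/s): [159.86, 159.86, 180, 180, 180, 180].

## Interface

Orientations are given as a 3x3 rotation matrix whose columns are the frame's x, y, z axes.
In Python, from rig import bot gives the robot as it stands.
- The arm moves only by the tool jog_arm, never from a script. Its argument "motion" is one flat list of numbers, 6 for each row, row after row: the shift along the tool's x, y, z in mm, then the turn, a rotation vector about the tool's x, y, z in degrees. A call has 1 to 20 rows; each row is the pose to reach, as a shift and turn from the pose commanded when the call began, along the tool's axes at that moment; what a row does not reach only later rows make up. A row lasts 1/8 s, in which the tool goes at most 62.5 mm and 10.7 degrees, less where a joint would pass 70% of its speed; a pose out of reach is approached as far as the arm can. A call with a gripper value outside its range is refused whole. "gripper" is the opening, from 0 (shut) to 1 (fully open), set as the call begins (left out, the last holds). The fingers move at their own pace and stop on an object; the grip force is fixed at half the most. Time passes only in rows, so rows that repeat a pose let the fingers close. It gives the time, the measured TCP pose, the force and the opening at its end, in the units of the state.
- bot.read_state(): the state, without advancing time (a new reading comes with each control period).
- bot.capture(name): name is "scene" or "side" or "wrist"; returns (picture, depth): 384x512x3 uint8, red, green, blue; 384x512 float32, m along the optical axis (not along the pixel's ray), 0 where there is no reading.
- bot.get_calibration(name): a dict with "mtx" (3x3 intrinsics, pixels), "pose" (4x4, takes a point from camera to world coordinates); the wrist camera has in their place "hand_eye" (4x4, takes a point from camera to tool coordinates, whose origin is the TCP and whose axes are the tool frame's). Camera axes: x right, y up, looking along -z (the intrinsics and any distortion apply to the point x, -y, -z); pixel columns grow to the right and rows downward; lengths in m; the calibration is good to about 2 mm. A picture is of the moment at which its call begins: read the wrist's pose just before it. get_calibration takes no time and is no camera call.
- bot.hand_in(): hands the job in, once; it reports no verdict.
The state is a dict: "time_s": time; "joint_positions": joint angles; "qvel": joint speeds; "tau": joint torques, N m; "position": TCP position; "tcp_rot": TCP orientation; "force": force on the tool from outside, world axes, zero at the start; "moment": the same for the moment, N m; "opening": opening from 0.0 (shut) to 1.0 (fully open).
Only numpy, scipy, OpenCV 4.12 (cv2) and the standard library are available. Lean on these libraries where they do the work, as an engineer would, in place of code of your own. Each camera call takes 0.05 s, during which the arm holds its last target.

## Task

Set the softwood offcut flat on the bed of the clamping fixture, between the eccentric cam and the sprung jaw, with its end up against the low end stop, and let go of it. Then turn the cam's bar knob clockwise until the lobe bears on the offcut and clamps it against the jaw with about 10 N, never more than 20 N, and leave it clamped like that; do not disturb the things standing round about.

Things in the scene. Friction and masses are not known exactly. Their poses are not given: they have to be found in the camera images.
- fixture: Fixed clamping fixture: aluminium base plate 96 x 176 x 10 mm (x, y, z) screwed to the desk. Origin: centre of its underside, on the desk; the bed is 10 mm above. x runs along the slot towards the low end stop; y runs across, from the cam (-y) to the sprung jaw (+y). The jaw's dark mount behind it is 26 mm high over the bed.
- stop_face (a point): On the fixture: middle of the foot of the end stop's face, at bed level, 25 mm from the fixture's centre in +x. Axes as the fixture's. The stop is a dark steel bar, 44 mm along y, 10 mm thick, top 7 mm above the bed: fingers that hold the offcut by its x faces must keep their tips higher than that.
- jaw_face_mean (a point): Fixed point of the fixture at bed level: mean place of the jaw's flat face (y = +27.25 mm of the fixture). The true unloaded face is set anywhere within 3 mm of it in y, differs each time, is not reported and must be felt. The jaw, an aluminium plate 50 mm along x, yields to +y on a 4 N/mm spring, no preload. Face 14 mm high; its lip leans back above it as a lead-in, top 24 mm up.
- cam: Eccentric cam. Origin: on its axis at bed level, at x +4, y -49 mm of the fixture. Steel disc of radius 20 mm, 2 to 20 mm above the bed, centre 11 mm off the axis towards the cam's own -y. Turn angle t, clockwise from above, is 0 when the cam's axes match the fixture's; starts 0.25 to 0.45, range 0 to 3 rad. The disc reaches 20 - 11 cos t mm from the axis towards the jaw (31 mm at most).
- knob_grip (a point): On the cam's axis, 50 mm above the bed, turning with the cam: black bar knob 40 mm long (this point's x, 0.35 rad anticlockwise of the cam's x), 12 mm thick (its y), 34 to 58 mm above the bed. Grasp across the thickness, fingertips 32 mm or more above the bed. Turning takes 0.18 N m of friction, plus roughly 0.02 per newton of clamping; it stays where left. 10 N comes at t = 1.35 to 1.95.
- offcut_center (a point): Centre of the loose softwood offcut, a plain wood block 50 x 58 x 26 mm (x, y, z) of about 60 g, flat on the desk at the start. In the fixture its 58 mm length (y) lies across the slot, from cam to jaw, either way round; the turning cam also drags it towards the end stop. The grey steel block nearby is not it.
- wood_offcut: The same offcut; origin at the centre of its underside, axes as above.
- bench_block: Bystander: grey steel block 50 x 50 x 24 mm, origin at its underside. Leave alone.
- pitch_block: Bystander: round wooden dop with black pitch, 52 mm wide, 36 mm high, origin at its underside. Leave alone.
- brass_weight: Bystander: small turned brass weight, 28 mm wide, 31 mm high, origin at its underside. Leave alone.
- tin_2: Bystander: round grey tin, 54 mm wide, 19 mm high, origin at its underside. Leave alone.
- punch: Bystander: small punch with a black grip, 9 x 54 x 10 mm, lying on the desk between the offcut and the fixture. Leave alone.
- cutters: Bystander: flush cutters, 54 x 135 x 12 mm, lying left of the offcut. Leave alone.
There are look-alikes about, which are no part of the job. What is shaped like the wood_offcut but green is not meant.

How it is judged:
By the outcome, as a careful person would: the job done as asked, in the order asked, and still so for the second after the job is handed in, with the robot touching nothing.
It also fails if it takes over 72 s, if anything falls off the work surface, if the arm or the gripper's body presses on something with over 40 N, if the wrist force passes 120 N, or if a joint passes its speed limit or range.

## Working session

There is one attempt and no reset: what is moved stays moved. The work goes in short steps, Python scripts to look and compute and a tool call to move; the robot and the scene stay as the last step left them, time stands still between calls to the robot, and variables do not carry over. Pictures are saved under pics/ and viewed, and the job is handed in when it is done.

Besides the shell and the picture viewer there is one more tool, called after ">>>" as name(argument=value, ...) on one line, values as JSON. jog_arm: Moves the arm, as the interface text tells. Its arguments: {"type":"object","properties":{"motion":{"type":"array","items":{"type":"number"}},"gripper":{"type":"number"}},"required":["motion"]}

```bash
ls; mkdir -p pics; python3 - <<'E'
from rig import bot
import cv2,numpy as np
s=bot.read_state()
for k,v in s.items(): print(k,np.round(v,4).tolist())
for n in ("scene","side","wrist"):
    p,d=bot.capture(n); cv2.imwrite(f"pics/{n}0.png",p[:,:,::-1]); np.save(f"pics/{n}0.npy",d)
    c=bot.get_calibration(n); print(n,{k:np.round(v,4).tolist() for k,v in c.items()})
E
```

```text
pics
time_s 0.0
joint_positions [53.1972, 30.281, 82.1562, -0.0012, 67.687, -10.228]
qvel [0.0027, -0.0333, -0.0509, 0.1091, -0.0772, -0.0815]
tau [0.0005, -44.004, -17.6592, 0.0632, 0.0582, -0.0002]
position [0.2792, 0.5584, 0.2436]
tcp_rot [[0.8944, -0.0013, 0.4474], [-0.4474, -0.0017, 0.8944], [-0.0004, -1.0, -0.0021]]
force [0.3929, -0.7594, -0.035]
moment [-0.0186, -0.001, -0.0194]
opening 1.0024
scene {'mtx': [[486.9721, 0.0, 258.7851], [0.0, 486.9721, 183.2665], [0.0, 0.0, 1.0]], 'pose': [[-0.7162, 0.5368, -0.4461, 0.1813], [-0.6978, -0.5377, 0.4732, 0.4719], [0.0141, 0.6502, 0.7596, 0.9463], [0.0, 0.0, 0.0, 1.0]]}
side {'mtx': [[433.018, 0.0, 259.8079], [0.0, 433.018, 190.3061], [0.0, 0.0, 1.0]], 'pose': [[-0.9754, 0.0761, -0.207, 0.4778], [-0.2204, -0.3709, 0.9021, 0.7389], [-0.0082, 0.9256, 0.3785, 0.4246], [0.0, 0.0, 0.0, 1.0]]}
wrist {'mtx': [[338.2954, 0.0, 250.715], [0.0, 338.2954, 187.5485], [0.0, 0.0, 1.0]], 'hand_eye': [[0.0008, -0.9696, -0.2446, -0.0664], [0.0001, 0.2446, -0.9696, -0.1406], [1.0, 0.0007, 0.0003, -0.0002], [0.0, 0.0, 0.0, 1.0]]}
```

View pics/scene0.png

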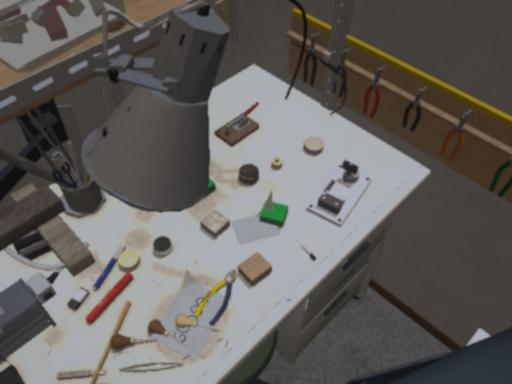

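View pics/side0.png

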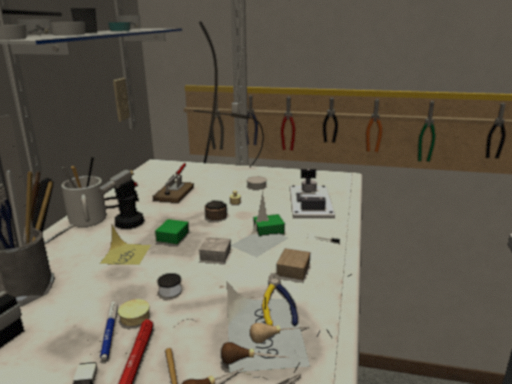

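View pics/wrist0.png

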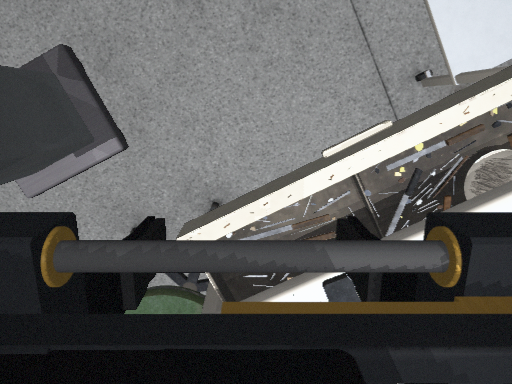

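The offcut appears at about (255,267) in scene and (293,263) in side. The fixture is at about (340,195) in scene and (312,200) in side, and the grey block is at (215,222). I'll enlarge both crops and measure.

```bash
cat > h.py <<'E'
from rig import bot
import cv2,numpy as np
def ray(n,uv,z,T=None):
    c=bot.get_calibration(n); M=c['mtx']; P=c['pose'] if T is None else T
    uv=np.atleast_2d(uv).astype(float)
    d=np.c_[(uv[:,0]-M[0,2])/M[0,0],-(uv[:,1]-M[1,2])/M[1,1],-np.ones(len(uv))]@P[:3,:3].T
    o=P[:3,3]; return o+d*((z-o[2])/d[:,2])[:,None]
def proj(n,X,T=None):
    c=bot.get_calibration(n); M=c['mtx']; P=c['pose'] if T is None else T
    X=(np.atleast_2d(X)-P[:3,3])@P[:3,:3]
    return np.c_[M[0,2]+M[0,0]*X[:,0]/-X[:,2], M[1,2]+M[1,1]*X[:,1]/X[:,2]]
def wristT():
    s=bot.read_state(); T=np.eye(4); T[:3,:3]=s['tcp_rot']; T[:3,3]=s['position']
    return T@bot.get_calibration('wrist')['hand_eye']
E
python3 - <<'E'
from h import *
for n,(x,y),k in (("scene",(200,140),4),("side",(200,150),4)):
    p=cv2.imread(f"pics/{n}0.png")[y:y+145,x:x+190]
    cv2.imwrite(f"pics/{n}0c.png",cv2.resize(p,None,fx=k,fy=k,interpolation=cv2.INTER_CUBIC))
print(ray("scene",[(255,258),(340,195)],0.026).round(3),ray("side",[(293,256),(312,200)],0.026).round(3))
E
```

```text
[[ 0.577  0.059  0.026]
 [ 0.555 -0.215  0.026]] [[ 0.57   0.077  0.026]
 [ 0.565 -0.178  0.026]]
```

View pics/scene0c.png

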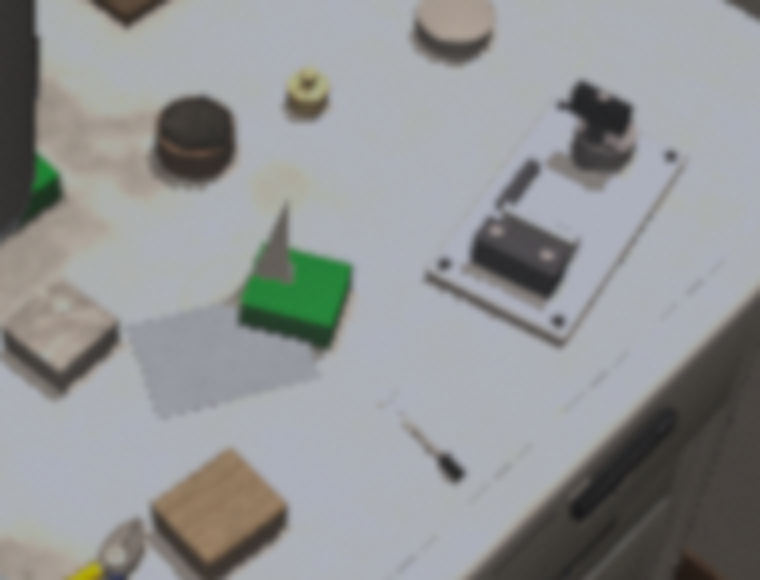

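View pics/side0c.png

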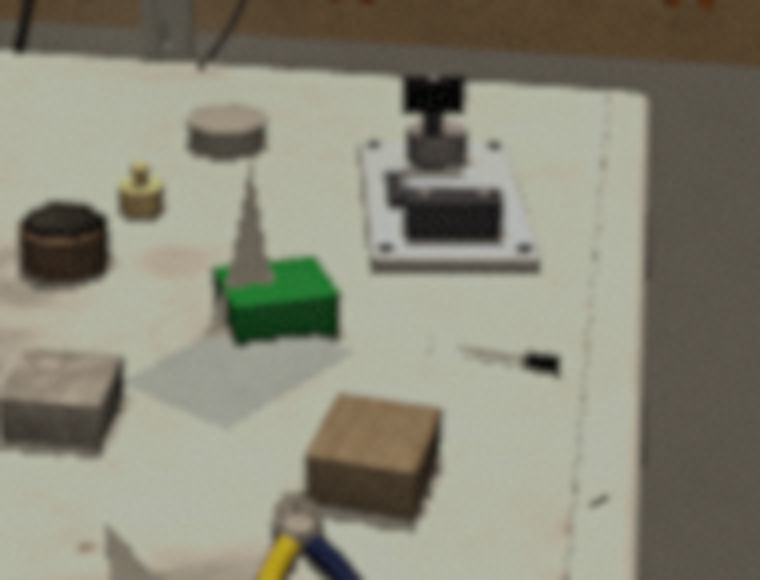

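```bash
python3 - <<'E'
from h import *
d=np.load("pics/scene0.npy"); c=bot.get_calibration("scene"); M=c['mtx'];P=c['pose']
v,u=np.mgrid[0:384,0:512]
X=np.stack([(u-M[0,2])/M[0,0]*d,-(v-M[1,2])/M[1,1]*d,-d],-1)@P[:3,:3].T+P[:3,3]
X[d==0]=np.nan
L=X[10:205,90:210]; m=L[...,2]>0.1
print(np.nanmin(L[m],0),np.nanmax(L[m],0))
for (a,b) in [(130,150),(180,180),(200,170),(205,120),(190,40),(100,150),(205,195),(232,280),(255,267),(300,205),(271,195),(310,250)]: print(a,b,X[b,a].round(3))
E
```

```text
[ 0.49820275 -0.13084048  0.10012054] [1.12221121 0.33691683 0.68126044]
130 150 [0.554 0.292 0.548]
180 180 [0.508 0.262 0.509]
200 170 [0.509 0.23  0.501]
205 120 [0.523 0.204 0.558]
190 40 [0.532 0.207 0.663]
100 150 [0.593 0.31  0.532]
205 195 [0.804 0.006 0.002]
232 280 [0.582 0.125 0.006]
255 267 [0.562 0.074 0.022]
300 205 [ 0.616 -0.139 -0.   ]
271 195 [ 0.651 -0.068  0.071]
310 250 [ 0.514 -0.057 -0.002]
```

```bash
cat >> h.py <<'E'
def rel(wps,yaws=None):
    """world waypoints (m), tool-z yaws (deg, tool pointing straight down) -> mm/deg rows in current tool axes"""
    s=bot.read_state(); R=np.array(s['tcp_rot']); p=np.array(s['position'])
    from scipy.spatial.transform import Rotation as Ro
    for i,w in enumerate(wps):
        t=R.T@(np.array(w)-p)*1000
        rv=np.zeros(3)
        if yaws is not None:
            a=np.radians(yaws[i]); z=np.array([np.cos(a),np.sin(a),0]); y=np.array([0,0,-1.]); x=np.cross(y,z)
            rv=np.degrees(Ro.from_matrix(R.T@np.c_[x,y,z]).as_rotvec())
        print(t.round(1).tolist(),rv.round(2).tolist())
def st():
    s=bot.read_state(); R=np.array(s['tcp_rot'])
    print('t',round(s['time_s'],2),'p',(np.array(s['position'])*1000).round(2),'yaw',round(float(np.degrees(np.arctan2(R[1,2],R[0,2]))),2),'dn',R[:,1].round(4),'F',np.round(s['force'],2),'M',np.round(s['moment'],3),'op',round(s['opening'],4),'q',np.round(s['joint_positions'],1))
    return s
E
python3 - <<'E'
from h import *
rel([(.22,.37,.245),(.36,.22,.245),(.42,.05,.245),(.57,0,.245)],[50,30,10,0])
E
```

```text
[31.3, -0.9, -195.2] [0.09, 13.43, -0.0]
[223.7, -0.8, -266.7] [0.1, 33.43, 0.01]
[353.4, -0.7, -391.9] [0.09, 53.43, 0.03]
[509.9, -0.7, -369.5] [0.09, 63.43, 0.04]
```

>>> jog_arm(motion=[8,0,-49,0,3,0,16,0,-98,0,7,0,24,0,-147,0,10,0,31,0,-195,0,13,0,79,0,-213,0,18,0,127,0,-231,0,23,0,175,0,-249,0,28,0,224,0,-267,0,33,0,256,0,-298,0,38,0,288,0,-329,0,43,0,320,0,-360,0,48,0,353,0,-392,0,53,0,392,0,-387,0,56,0,431,0,-381,0,59,0,470,0,-376,0,62,0,510,0,-370,0,63.4,0,510,0,-370,0,63.4,0,510,0,-370,0,63.4,0])

```text
time_s: 2.4
position: [0.569, 0.0002, 0.2439]
tcp_rot: [[0.001, -0.003, 1.0], [-1.0, 0.001, 0.001], [-0.001, -1.0, -0.003]]
force: [0.6, 1.2, 0.5]
opening: 1.0
```

```bash
python3 - <<'E'
from h import *
st(); T=wristT(); np.save("pics/w1T.npy",T)
p,d=bot.capture("wrist"); cv2.imwrite("pics/w1.png",p[:,:,::-1]); np.save("pics/w1.npy",d)
st()
E
```

```text
t 2.4 p [5.6897e+02 2.1000e-01 2.4388e+02] yaw 0.03 dn [-2.6e-03  6.0e-04 -1.0e+00] F [0.58 1.25 0.5 ] M [-0.082  0.077 -0.013] op 1.0 q [-11.2  26.   90.2   0.   63.9 -11.3]
t 2.45 p [5.6868e+02 4.1000e-01 2.4405e+02] yaw 0.05 dn [-2.4e-03  6.0e-04 -1.0e+00] F [ 0.91  0.94 -0.17] M [-0.097  0.078  0.041] op 1.0029 q [-11.2  26.   90.2   0.   63.9 -11.3]
```

View pics/w1.png

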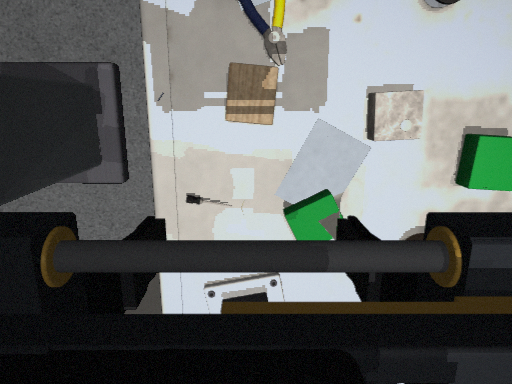

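The offcut's top face fills about (227–278, 63–125) in this view and is nearly square to the picture. The punch is at (190–240, 200), the cutters at (270,40) and the green block at (315,215). I'll segment the wood top next.

```bash
python3 - <<'E'
from h import *
T=np.load("pics/w1T.npy"); im=cv2.imread("pics/w1.png"); d=np.load("pics/w1.npy")
hsv=cv2.cvtColor(im,cv2.COLOR_BGR2HSV)
roi=np.zeros(im.shape[:2],bool); roi[50:140,215:295]=1
print(hsv[90,250],hsv[110,250],hsv[80,215],hsv[150,250])
# colour and height: top at .026
M=bot.get_calibration('wrist')['mtx']; v,u=np.mgrid[0:384,0:512]
X=np.stack([(u-M[0,2])/M[0,0]*d,-(v-M[1,2])/M[1,1]*d,-d],-1)@T[:3,:3].T+T[:3,3]
m=roi&(hsv[...,0]>=5)&(hsv[...,0]<=25)&(hsv[...,1]>60)
print(np.median(X[m],0),m.sum())
for name,mm in (("colour",m),("depth",roi&(X[...,2]>.018)&(X[...,2]<.04)&(d>0))):
    cs,_=cv2.findContours(mm.astype(np.uint8)*255,cv2.RETR_EXTERNAL,cv2.CHAIN_APPROX_NONE)
    c=max(cs,key=cv2.contourArea); 
    P=ray('wrist',c[:,0,:],.026,T)[:,:2]
    r=cv2.minAreaRect((P*1000).astype(np.float32)); print(name,r, c.min(0),c.max(0))
P=ray("scene",np.array([(157,510),(229,451),(285,510),(212,570)])/4.+(200,140)-.4,.026)
print(P.round(4),P.mean(0))
P=ray("side",np.array([(335,396),(440,408),(417,480),(308,455)])/4.+(200,150)-.4,.026)
print(P.round(4),P.mean(0))
cv2.imwrite("pics/w1c.png",cv2.resize(im[40:240,160:360],None,fx=3,fy=3,interpolation=cv2.INTER_CUBIC))
E
```

```text
[ 15  89 112] [ 18  81 107] [ 16  18 157] [104  23 229]
[0.5686041  0.07564572 0.02635037] 2773
colour ((568.5863037109375, 74.61714935302734), (57.18525314331055, 49.32238006591797), 84.57540893554688) [[226  63]] [[277 124]]
depth ((568.4195556640625, 74.72838592529297), (57.75626754760742, 49.7369270324707), 84.59661865234375) [[225  62]] [[277 124]]
[[0.5855 0.1004 0.026 ]
 [0.584  0.0462 0.026 ]
 [0.5362 0.0516 0.026 ]
 [0.5386 0.1054 0.026 ]] [0.56107739 0.07588965 0.026     ]
[[0.5916 0.0547 0.026 ]
 [0.5434 0.0556 0.026 ]
 [0.546  0.1166 0.026 ]
 [0.5943 0.1069 0.026 ]] [0.56880659 0.08344395 0.026     ]
```

View pics/w1c.png

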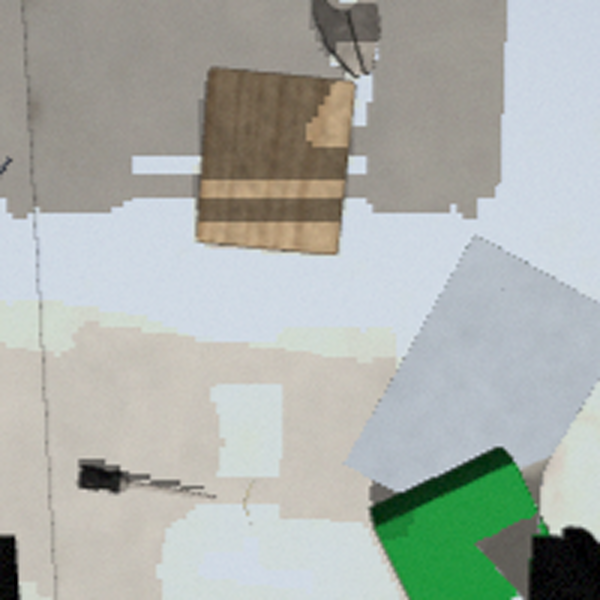

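```bash
python3 - <<'E'
from h import *
rel([(.5685,.0747,.09),(.5685,.0747,.032)],[-5.4,-5.4])
E
```

```text
[-74.2, 154.1, 0.3] [0.14, 5.45, -0.03]
[-74.2, 212.1, 0.4] [0.14, 5.45, -0.03]
```

>>> jog_arm(motion=[-25,20,0,0,2,0,-50,60,0,0,4,0,-74,100,0,0,5.4,0,-74.2,130,0.3,0,5.4,0,-74.2,154,0.3,0,5.4,0,-74.2,175,0.3,0,5.4,0,-74.2,195,0.4,0,5.4,0,-74.2,207,0.4,0,5.4,0,-74.2,212,0.4,0,5.4,0,-74.2,212,0.4,0,5.4,0,-74.2,212,0.4,0,5.4,0])

```text
time_s: 3.82
position: [0.571, 0.0741, 0.0333]
tcp_rot: [[-0.094, 0.001, 0.996], [-0.996, -0.0, -0.094], [-0.0, -1.0, 0.001]]
force: [-1.0, 0.0, -0.3]
opening: 1.004
```

>>> jog_arm(motion=[0,0,0,0,0,0,0,0,0,0,0,0,0,0,0,0,0,0,0,0,0,0,0,0,0,0,0,0,0,0,0,0,0,0,0,0], gripper=0.3)

```text
time_s: 4.58
position: [0.5703, 0.0741, 0.0325]
tcp_rot: [[-0.094, -0.0, 0.996], [-0.996, 0.0, -0.094], [0.0, -1.0, -0.0]]
force: [-0.8, 0.0, 0.8]
opening: 0.572
```

```bash
python3 - <<'E'
from h import *
st()
rel([(.57,.074,.12),(.56,-.08,.21),(.56,-.235,.22)],[-5.4,-3,0])
E
```

```text
t 4.58 p [570.33  74.12  32.53] yaw -5.37 dn [-5.e-04  0.e+00 -1.e+00] F [-0.82  0.03  0.77] M [-0.072  0.129 -0.008] op 0.5723 q [-3.7 44.4 97.3 -0.  38.3  1.7]
[0.2, -87.5, -0.4] [0.03, 0.03, 0.0]
[154.4, -177.5, 4.1] [0.03, -2.37, 0.0]
[308.7, -187.5, 18.6] [0.03, -5.37, 0.0]
```

>>> jog_arm(motion=[0,-15,0,0,0,0,0,-45,0,0,0,0,0,-88,0,0,0,0,40,-120,1,0,-1,0,80,-150,2,0,-2,0,120,-175,3,0,-2,0,160,-180,4,0,-3,0,200,-182,8,0,-4,0,240,-185,12,0,-5,0,280,-187,16,0,-5.4,0,309,-187,18,0,-5.4,0,309,-187,18,0,-5.4,0,309,-187,18,0,-5.4,0])

```text
time_s: 6.2
position: [0.5591, -0.2344, 0.2199]
tcp_rot: [[0.0, -0.0, 1.0], [-1.0, 0.001, 0.0], [-0.001, -1.0, -0.0]]
force: [0.1, -0.4, -0.5]
opening: 0.571
```

```bash
python3 - <<'E'
from h import *
st(); T=wristT(); np.save("pics/w2T.npy",T)
p,d=bot.capture("wrist"); cv2.imwrite("pics/w2.png",p[:,:,::-1]); np.save("pics/w2.npy",d)
cv2.imwrite("pics/w2c.png",cv2.resize(p[:260,130:430,::-1],None,fx=2.3,fy=2.3,interpolation=cv2.INTER_CUBIC))
E
```

```text
t 6.2 p [ 559.09 -234.36  219.86] yaw 0.02 dn [-3.e-04  9.e-04 -1.e+00] F [ 0.14 -0.37 -0.51] M [-0.073  0.111 -0.062] op 0.5711 q [-33.3  30.4  86.3   0.   63.3 -33.3]
```

View pics/w2c.png

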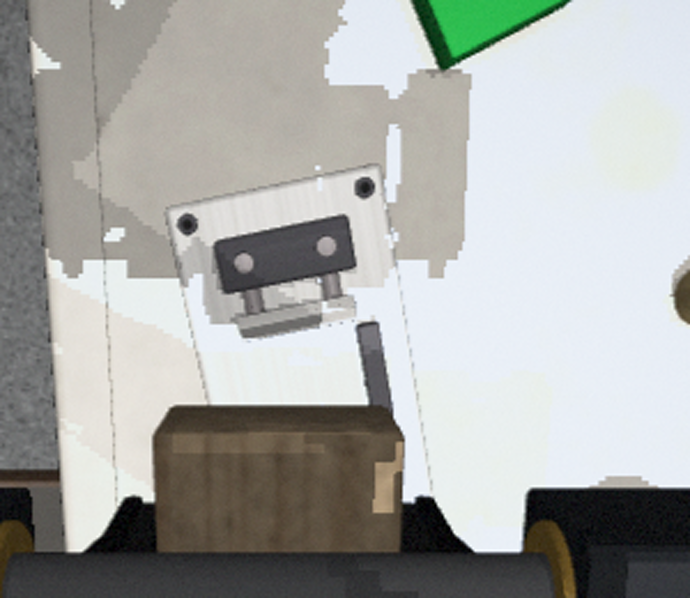

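The view shows the plate yawed about +11°, with far corners at full-picture (202,90) and (295,72). The jaw, mount and stop are visible, but the held offcut hides the cam. I'll back off for a second view.

>>> jog_arm(motion=[40,0,0,0,0,0,80,0,0,0,0,0,115,0,0,0,0,0,115,0,0,0,0,0,115,0,0,0,0,0])

```text
time_s: 6.88
position: [0.5595, -0.3484, 0.2193]
tcp_rot: [[0.002, -0.001, 1.0], [-1.0, 0.002, 0.002], [-0.002, -1.0, -0.001]]
force: [0.8, 0.1, -0.9]
opening: 0.57
```

```bash
python3 - <<'E'
from h import *
st(); T=wristT(); np.save("pics/w3T.npy",T)
p,d=bot.capture("wrist"); cv2.imwrite("pics/w3.png",p[:,:,::-1]); np.save("pics/w3.npy",d)
cv2.imwrite("pics/w3c.png",cv2.resize(p[0:260,130:430,::-1],None,fx=2.3,fy=2.3,interpolation=cv2.INTER_CUBIC))
E
```

```text
t 6.88 p [ 559.46 -348.38  219.33] yaw 0.09 dn [-9.0e-04  1.7e-03 -1.0e+00] F [ 0.78  0.14 -0.89] M [ 0.001 -0.006 -0.021] op 0.5704 q [-41.6  34.5  78.2   0.   67.4 -41.7]
```

View pics/w3c.png

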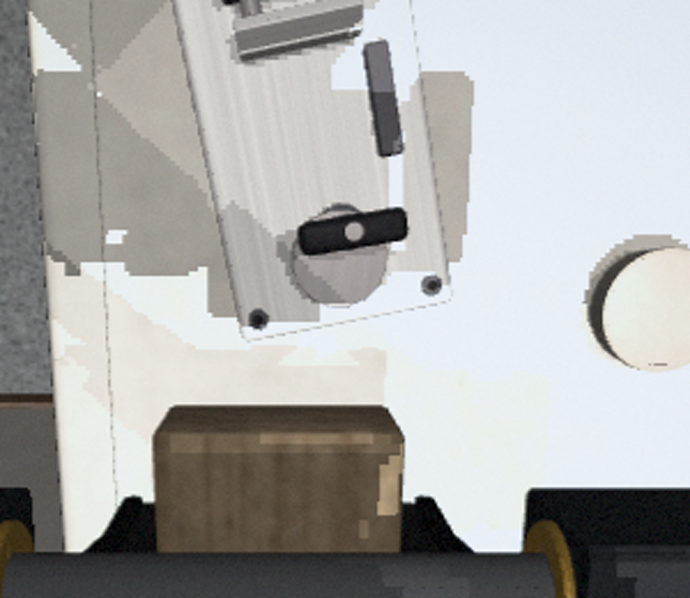

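Now the near corners (247,341) and (451,299), the stop (370–400, 40–155) and the knob, with its axis cap at (353,231), are all visible in the crop. I'll convert these to positions.

```bash
python3 - <<'E'
from h import *
T2=np.load("pics/w2T.npy");T3=np.load("pics/w3T.npy")
f=lambda L:np.array(L,float)/2.3-.28+(130,0)
A=ray('wrist',f([(167,209),(380,165)]),.010,T2)[:,:2]*1000
B=ray('wrist',f([(247,340),(451,299)]),.010,T3)[:,:2]*1000
print("far",A,"near",B)
print("w",np.linalg.norm(A[1]-A[0]),np.linalg.norm(B[1]-B[0]),"h",np.linalg.norm(A[0]-B[0]),np.linalg.norm(A[1]-B[1]))
ang=lambda v:np.degrees(np.arctan2(v[1],v[0]))
print("yaws",ang(A[1]-A[0]),ang(B[1]-B[0]),ang(A[0]-B[0])-90,ang(A[1]-B[1])-90)
c=(A.sum(0)+B.sum(0))/4; y=np.radians(np.mean([ang(A[0]-B[0])-90,ang(A[1]-B[1])-90])); R=np.array([[np.cos(y),-np.sin(y)],[np.sin(y),np.cos(y)]])
print("centre",c,"yaw",np.degrees(y))
# screws w2,w3
S=np.r_[ray('wrist',f([(187,224),(364,187)]),.010,T2)[:,:2],ray('wrist',f([(258,318),(432,284)]),.010,T3)[:,:2]]*1000
print("screws c",S.mean(0),"fix",((S-c)@R).round(1))
# knob top cap, expected fixture (4,-49)
k=ray('wrist',f([(353,231)]),.068,T3)[:,:2]*1000; print("knob",k,((k-c)@R).round(2))
# dark knob contour at top z .068
im=cv2.imread("pics/w3.png"); g=im.max(2)
m=np.zeros_like(g); r=slice(85,115),slice(255,312); m[r]=(g[r]<45)*255
cs,_=cv2.findContours(m,cv2.RETR_EXTERNAL,cv2.CHAIN_APPROX_NONE); cc=max(cs,key=cv2.contourArea)
P=(ray('wrist',cc[:,0,:],.068,T3)[:,:2]*1000).astype(np.float32); rr=cv2.minAreaRect(P); print("knob rect",rr,((np.array(rr[0])-c)@R).round(2))
# stop: bar top corners z=.017
q=ray('wrist',f([(363,42),(387,39),(379,157),(403,152)]),.017,T3)[:,:2]*1000; print("stop fix",((q-c)@R).round(1))
q=ray('wrist',f([(241,58),(362,34)]),.010+.007,T3)[:,:2]*1000; print("jaw? ",((q-c)@R).round(1))
for n in ("scene","side"):
  print(n,proj(n,[[*(c/1000),.01]]))
E
```

```text
far [[ 510.72078633 -156.71886536]
 [ 602.43214671 -138.6684398 ]] near [[ 545.04534124 -327.36589344]
 [ 635.90742799 -309.032802  ]]
w 93.47080552487972 92.69315535727841 h 174.06488234034157 173.62203306263154
yaws 11.134510024495905 11.407320231122466 11.372921063022218 11.11655489777614
centre [ 573.52642556 -232.94650015] yaw 11.24473798039918
screws c [ 573.05811731 -232.6598437 ] fix [[-39.6  79.2]
 [ 38.5  79.3]
 [-39.5 -78.4]
 [ 39.  -78.7]]
knob [[ 586.32371998 -280.2112569 ]] [[  3.33 -48.85]]
knob rect ((586.1446533203125, -280.45745849609375), (39.04373550415039, 11.633259773254395), 9.198320388793945) [  3.11 -49.06]
stop fix [[ 24.6  22.6]
 [ 34.3  21.8]
 [ 23.8 -22. ]
 [ 33.9 -22. ]]
jaw?  [[-24.9  26.4]
 [ 24.7  25.6]]
scene [[337.73770231 190.93002883]]
side [[310.84414997 196.90910131]]
```

Sizes and features agree with the description: the stop measures 24–25 mm, the knob axis (3.2,−49), and t ≈ 0.386 rad. Next I'll place the offcut at fixture (−3,−7), hovering.

```bash
cat >> h.py <<'E'
C=np.array([573.3,-232.8]); FY=11.25
def fw(a,b,z):
    y=np.radians(FY); R=np.array([[np.cos(y),-np.sin(y)],[np.sin(y),np.cos(y)]])
    return np.r_[C+R@np.array([a,b]),z]/1000
def ff():
    y=np.radians(FY); R=np.array([[np.cos(y),-np.sin(y)],[np.sin(y),np.cos(y)]])
    s=bot.read_state(); print("fixture xy",((np.array(s['position'])[:2]*1000-C)@R).round(2),"z",round(s['position'][2]*1000,2),"F fix",(np.array(s['force'])[:2]@R).round(2))
E
python3 - <<'E'
from h import *
ff(); print(fw(-3,-7,43.5))
rel([fw(-3,-7,150),fw(-3,-7,65),fw(-3,-7,44)],[FY]*3)
E
```

```text
fixture xy [ -36.   -110.41] z 219.39 F fix [-0.57 -0.02]
[ 0.57172328 -0.24025077  0.0435    ]
[-107.7, 69.5, 12.5] [0.04, -11.13, -0.09]
[-107.6, 154.5, 12.6] [0.04, -11.13, -0.09]
[-107.6, 175.5, 12.6] [0.04, -11.13, -0.09]
```

>>> jog_arm(motion=[-27,5,3,0,-3,0,-54,20,6,0,-6,0,-81,40,9,0,-9,0,-107.7,65,12.5,0,-11.1,0,-107.7,90,12.5,0,-11.1,0,-107.7,120,12.5,0,-11.1,0,-107.7,145,12.5,0,-11.1,0,-107.7,155,12.6,0,-11.1,0,-107.7,155,12.6,0,-11.1,0,-107.7,155,12.6,0,-11.1,0])

```text
time_s: 8.18
position: [0.5728, -0.2424, 0.0657]
tcp_rot: [[0.194, 0.002, 0.981], [-0.981, -0.001, 0.194], [0.001, -1.0, 0.001]]
force: [-0.5, 0.5, -0.4]
opening: 0.568
```

```bash
python3 - <<'E'
from h import *
st();ff(); rel([fw(-3,-7,44)],[FY])
for n,(x,y) in (("scene",(280,130)),("side",(250,130))):
    p,d=bot.capture(n); cv2.imwrite(f"pics/{n}1.png",cv2.resize(p[y:y+120,x:x+130,::-1],None,fx=4,fy=4,interpolation=cv2.INTER_CUBIC))
a=cv2.imread("pics/scene1.png");b=cv2.imread("pics/side1.png");cv2.imwrite("pics/m1.png",cv2.resize(np.hstack([a,b]),None,fx=.75,fy=.75))
E
```

```text
t 8.18 p [ 572.81 -242.37   65.66] yaw 11.17 dn [ 0.0016 -0.001  -1.    ] F [-0.54  0.53 -0.4 ] M [-0.127  0.022  0.006] op 0.5679 q [-33.2  43.5  89.8   0.   46.6 -44.4]
fixture xy [-2.35 -9.29] z 65.66 F fix [-0.43  0.63]
[-2.3, 21.7, -0.7] [-0.08, -0.08, 0.07]
```

View pics/m1.png

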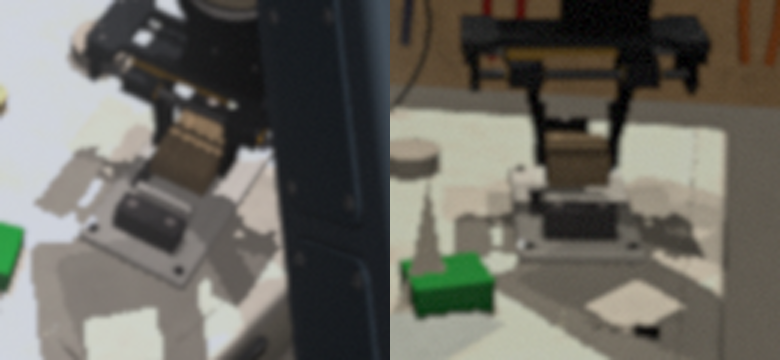

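The offcut hangs above the slot between the jaw and the cam. I'll lower it with a small correction.

>>> jog_arm(motion=[-2.3,8,-0.7,0,0,0,-2.3,15,-0.7,0,0,0,-2.3,19,-0.7,0,0,0,-2.3,21,-0.7,0,0,0,-2.3,21,-0.7,0,0,0,-2.3,21,-0.7,0,0,0])

```text
time_s: 9.02
position: [0.5711, -0.2405, 0.0437]
tcp_rot: [[0.193, 0.0, 0.981], [-0.981, -0.0, 0.193], [0.0, -1.0, 0.0]]
force: [-0.3, 0.1, -1.8]
opening: 0.571
```

```bash
python3 - <<'E'
from h import *
st();ff()
for i in range(1): 
    p,d=bot.capture("side"); ff()
E
```

```text
t 9.03 p [ 571.1  -240.49   43.66] yaw 11.13 dn [ 2.e-04 -2.e-04 -1.e+00] F [-0.27  0.09 -1.76] M [-0.045 -0.006  0.012] op 0.571 q [-33.2  45.3  90.5  -0.   44.2 -44.3]
fixture xy [-3.66 -7.12] z 43.66 F fix [-0.25  0.14]
fixture xy [-3.65 -7.14] z 43.72 F fix [-0.26  0.61]
```

>>> jog_arm(motion=[-1.5,0,0,0,0,0,-3,0,0,0,0,0,-3,0,0,0,0,0])

```text
time_s: 9.45
position: [0.5704, -0.2373, 0.0437]
tcp_rot: [[0.193, 0.0, 0.981], [-0.981, -0.0, 0.193], [0.0, -1.0, 0.0]]
force: [-0.6, 0.1, -0.2]
opening: 0.574
```

>>> jog_arm(motion=[-1,0,0,0,0,0,-1,0,0,0,0,0])

```text
time_s: 9.7
position: [0.5704, -0.2369, 0.0437]
tcp_rot: [[0.193, 0.0, 0.981], [-0.981, -0.001, 0.193], [0.001, -1.0, 0.0]]
force: [-0.0, -1.6, -1.2]
opening: 0.57
```

>>> jog_arm(motion=[-1,0,0,0,0,0,-1,0,0,0,0,0])

```text
time_s: 9.95
position: [0.5703, -0.2363, 0.0437]
tcp_rot: [[0.193, 0.001, 0.981], [-0.981, -0.001, 0.193], [0.002, -1.0, 0.0]]
force: [-1.0, -3.2, -0.5]
opening: 0.575
```

>>> jog_arm(motion=[-1,0,0,0,0,0,-1,0,0,0,0,0,-1,0,0,0,0,0])

```text
time_s: 10.32
position: [0.5702, -0.2358, 0.0438]
tcp_rot: [[0.194, 0.001, 0.981], [-0.981, -0.002, 0.194], [0.002, -1.0, 0.001]]
force: [-1.1, -5.8, -1.1]
opening: 0.574
```

```bash
python3 - <<'E'
from h import *
st();ff();bot.capture("wrist");ff()
E
```

```text
t 10.32 p [ 570.2  -235.77   43.77] yaw 11.16 dn [ 0.0011 -0.0022 -1.    ] F [-1.11 -5.82 -1.1 ] M [-1.102  0.19   0.027] op 0.5737 q [-32.8  45.2  90.9  -0.1  43.8 -43.9]
fixture xy [-3.62 -2.31] z 43.77 F fix [-2.23 -5.49]
fixture xy [-3.64 -2.32] z 43.76 F fix [-2.7  -5.16]
```

>>> jog_arm(motion=[-1,0,0,0,0,0,-1,0,0,0,0,0,-1,0,0,0,0,0])

```text
time_s: 10.75
position: [0.5701, -0.2354, 0.0438]
tcp_rot: [[0.194, 0.001, 0.981], [-0.981, -0.003, 0.194], [0.003, -1.0, 0.001]]
force: [-1.1, -6.2, -1.1]
opening: 0.565
```

```bash
python3 - <<'E'
from h import *
st();ff();bot.capture("wrist");ff()
E
```

```text
t 10.75 p [ 570.11 -235.42   43.79] yaw 11.17 dn [ 0.0014 -0.0032 -1.    ] F [-1.13 -6.21 -1.11] M [-1.359  0.247  0.091] op 0.5654 q [-32.8  45.2  91.   -0.2  43.7 -43.8]
fixture xy [-3.64 -1.95] z 43.79 F fix [-2.32 -5.87]
fixture xy [-3.63 -1.95] z 43.82 F fix [-2.05 -6.84]
```

>>> jog_arm(motion=[3,0,0,0,0,0,6,0,0,0,0,0,9,0,0,0,0,0,9,0,0,0,0,0,9,0,0,0,0,0])

```text
time_s: 11.42
position: [0.5712, -0.242, 0.0434]
tcp_rot: [[0.193, -0.0, 0.981], [-0.981, 0.001, 0.193], [-0.001, -1.0, -0.0]]
force: [0.4, 0.3, 0.2]
opening: 0.573
```

```bash
python3 - <<'E'
from h import *
ff();bot.capture("wrist");ff()
E
```

```text
fixture xy [-3.84 -8.58] z 43.45 F fix [0.46 0.22]
fixture xy [-3.8  -8.62] z 43.46 F fix [-0.75  0.13]
```

>>> jog_arm(motion=[1,0,0,0,0,0,1,0,0,0,0,0,1,0,0,0,0,0])

```text
time_s: 11.85
position: [0.5715, -0.2433, 0.0436]
tcp_rot: [[0.193, -0.0, 0.981], [-0.981, 0.0, 0.193], [-0.0, -1.0, -0.0]]
force: [0.2, -0.4, -0.5]
opening: 0.571
```

```bash
python3 - <<'E'
from h import *
ff();bot.capture("wrist");ff()
E
```

```text
fixture xy [-3.77 -9.97] z 43.57 F fix [ 0.1 -0.4]
fixture xy [-3.78 -9.99] z 43.56 F fix [-0.5  -1.08]
```

>>> jog_arm(motion=[1,0,0,0,0,0,1,0,0,0,0,0,1,0,0,0,0,0])

```text
time_s: 12.28
position: [0.5716, -0.2441, 0.0435]
tcp_rot: [[0.193, -0.0, 0.981], [-0.981, 0.0, 0.193], [-0.0, -1.0, -0.0]]
force: [-0.6, 1.4, 0.1]
opening: 0.572
```

```bash
python3 - <<'E'
from h import *
ff();bot.capture("wrist");ff()
E
```

```text
fixture xy [ -3.83 -10.77] z 43.52 F fix [-0.35  1.5 ]
fixture xy [ -3.81 -10.78] z 43.53 F fix [-0.04  0.6 ]
```

>>> jog_arm(motion=[1,0,0,0,0,0,1,0,0,0,0,0,1,0,0,0,0,0])

```text
time_s: 12.7
position: [0.5716, -0.2443, 0.0435]
tcp_rot: [[0.193, -0.001, 0.981], [-0.981, 0.002, 0.193], [-0.002, -1.0, -0.001]]
force: [1.3, 5.5, 2.0]
opening: 0.57
```

```bash
python3 - <<'E'
from h import *
ff();bot.capture("wrist");ff()
E
```

```text
fixture xy [ -3.87 -10.94] z 43.52 F fix [2.32 5.14]
fixture xy [ -3.86 -10.91] z 43.52 F fix [1.2  4.64]
```

>>> jog_arm(motion=[1,0,0,0,0,0,1,0,0,0,0,0,1,0,0,0,0,0])

```text
time_s: 13.12
position: [0.5716, -0.2443, 0.0435]
tcp_rot: [[0.193, -0.001, 0.981], [-0.981, 0.003, 0.193], [-0.003, -1.0, -0.001]]
force: [0.9, 7.3, 3.1]
opening: 0.573
```

```bash
python3 - <<'E'
from h import *
ff();bot.capture("wrist");ff()
E
```

```text
fixture xy [ -3.87 -11.  ] z 43.53 F fix [2.27 6.97]
fixture xy [ -3.87 -10.97] z 43.54 F fix [2.5  7.55]
```

Contacts are at y ≈ −3.8 (jaw) and −10.75 (cam), so the gap is about 6.95 mm. That puts 10 N at t ≈ 1.50 rad. Next I'll go clear of the cam and feel for the stop.

>>> jog_arm(motion=[-4,0,0,0,0,0,-8,0,1.2,0,0,0,-8,0,2.4,0,0,0,-8,0,2.4,0,0,0,-8,0,2.4,0,0,0])

```text
time_s: 13.8
position: [0.573, -0.2383, 0.0436]
tcp_rot: [[0.193, 0.0, 0.981], [-0.981, -0.0, 0.193], [0.0, -1.0, 0.0]]
force: [-0.2, 0.8, -0.3]
opening: 0.574
```

```bash
python3 - <<'E'
from h import *
st();ff();bot.capture("wrist");ff()
E
```

```text
t 13.8 p [ 573.03 -238.27   43.55] yaw 11.12 dn [ 2.e-04 -3.e-04 -1.e+00] F [-0.25  0.83 -0.33] M [-0.019  0.092 -0.06 ] op 0.5741 q [-32.9  45.4  90.3  -0.   44.3 -44. ]
fixture xy [-1.34 -5.32] z 43.55 F fix [-0.08  0.86]
fixture xy [-1.37 -5.26] z 43.53 F fix [0.61 0.84]
```

>>> jog_arm(motion=[0,0,1,0,0,0,0,0,1,0,0,0,0,0,1,0,0,0])

```text
time_s: 14.22
position: [0.5739, -0.2378, 0.0435]
tcp_rot: [[0.193, -0.0, 0.981], [-0.981, -0.0, 0.193], [0.0, -1.0, -0.0]]
force: [0.8, -0.0, -1.2]
opening: 0.574
```

```bash
python3 - <<'E'
from h import *
ff();bot.capture("wrist");ff()
E
```

```text
fixture xy [-0.36 -5.  ] z 43.54 F fix [ 0.77 -0.18]
fixture xy [-0.37 -4.98] z 43.54 F fix [-0.32 -0.77]
```

>>> jog_arm(motion=[0,0,1,0,0,0,0,0,1,0,0,0,0,0,1,0,0,0])

```text
time_s: 14.65
position: [0.5742, -0.2376, 0.0435]
tcp_rot: [[0.193, -0.001, 0.981], [-0.981, 0.0, 0.193], [-0.0, -1.0, -0.001]]
force: [-2.7, -1.5, 0.9]
opening: 0.572
```

```bash
python3 - <<'E'
from h import *
ff();bot.capture("wrist");ff()
E
```

```text
fixture xy [-0.06 -4.93] z 43.51 F fix [-2.96 -0.94]
fixture xy [-0.06 -4.91] z 43.47 F fix [-4.14 -0.84]
```

Stop contact is at x ≈ −0.1 with 3–4 N. I'll lower it onto the bed.

>>> jog_arm(motion=[0,0.7,-0.3,0,0,0,0,1.2,-0.3,0,0,0,0,1.2,-0.3,0,0,0])

```text
time_s: 15.08
position: [0.5742, -0.2375, 0.0425]
tcp_rot: [[0.193, -0.001, 0.981], [-0.981, 0.0, 0.193], [-0.001, -1.0, -0.001]]
force: [-5.1, -0.6, 3.4]
opening: 0.57
```

>>> jog_arm(motion=[0,0.8,0,0,0,0,0,0.8,0,0,0,0])

```text
time_s: 15.32
position: [0.5742, -0.2375, 0.0425]
tcp_rot: [[0.193, -0.001, 0.981], [-0.981, 0.0, 0.193], [-0.0, -1.0, -0.001]]
force: [-5.5, 0.3, 8.2]
opening: 0.572
```

```bash
python3 - <<'E'
from h import *
st();ff()
E
```

```text
t 15.32 p [ 574.17 -237.51   42.52] yaw 11.14 dn [-9.e-04  2.e-04 -1.e+00] F [-5.54  0.29  8.23] M [-0.139  1.09   0.038] op 0.572 q [-32.8  45.5  90.2  -0.   44.3 -43.9]
fixture xy [-0.06 -4.79] z 42.52 F fix [-5.38  1.36]
```

>>> jog_arm(motion=[0,-0.8,0,0,0,0,0,-0.8,0,0,0,0,0,-0.8,0,0,0,0,0,-0.8,0,0,0,0], gripper=0.75)

```text
time_s: 15.82
position: [0.5749, -0.2376, 0.0421]
tcp_rot: [[0.193, 0.0, 0.981], [-0.981, -0.0, 0.193], [0.0, -1.0, 0.0]]
force: [-0.0, -0.1, 0.4]
opening: 0.744
```

>>> jog_arm(motion=[0,-10,0,0,0,0,0,-30,0,0,0,0,0,-70,0,0,0,0,0,-120,0,0,0,0,0,-160,0,0,0,0])

```text
time_s: 16.45
position: [0.5752, -0.2379, 0.2062]
tcp_rot: [[0.193, 0.003, 0.981], [-0.981, -0.002, 0.193], [0.003, -1.0, 0.003]]
force: [-0.1, -0.4, 0.2]
opening: 0.749
```

```bash
python3 - <<'E'
from h import *
st();ff(); rel([fw(4+10*0,-49-90,200)],[FY])
E
```

```text
t 16.45 p [ 575.16 -237.95  206.19] yaw 11.13 dn [ 0.0032 -0.002  -1.    ] F [-0.09 -0.4   0.23] M [-0.135  0.039  0.003] op 0.7492 q [-32.7  32.4  84.8   0.   62.5 -43.9]
fixture xy [ 0.82 -5.41] z 206.19 F fix [-0.17 -0.37]
[133.6, 6.5, 3.5] [-0.16, -0.12, 0.14]
```

>>> jog_arm(motion=[45,0,0,0,0,0,90,0,0,0,0,0,90,0,0,0,0,0,90,0,0,0,0,0], gripper=0.6)

```text
time_s: 16.95
position: [0.5916, -0.3255, 0.2032]
tcp_rot: [[0.192, 0.0, 0.981], [-0.981, 0.0, 0.192], [-0.0, -1.0, 0.0]]
force: [-0.0, 1.4, 0.5]
opening: 0.604
```

```bash
python3 - <<'E'
from h import *
st(); T=wristT(); np.save("pics/w4T.npy",T)
p,d=bot.capture("wrist"); cv2.imwrite("pics/w4.png",p[:,:,::-1]); np.save("pics/w4.npy",d)
cv2.imwrite("pics/w4c.png",cv2.resize(p[0:260,130:430,::-1],None,fx=2.3,fy=2.3,interpolation=cv2.INTER_CUBIC))
im=p[:,:,::-1].copy(); g=im.max(2)
k0=proj('wrist',[fw(4,-49,68)],T)[0].astype(int);print(k0)
y0,x0=k0[1]-25,k0[0]-35
m=np.zeros_like(g); r=slice(max(y0,0),k0[1]+25),slice(x0,k0[0]+35); m[r]=(g[r]<45)*255
cs,_=cv2.findContours(m,cv2.RETR_EXTERNAL,cv2.CHAIN_APPROX_NONE); cc=max(cs,key=cv2.contourArea)
P=(ray('wrist',cc[:,0,:],.068,T)[:,:2]*1000).astype(np.float32); rr=cv2.minAreaRect(P); print("knob rect",rr)
E
```

```text
t 16.95 p [ 591.59 -325.52  203.16] yaw 11.1 dn [ 1.e-04  5.e-04 -1.e+00] F [-0.05  1.37  0.53] M [-0.055  0.032 -0.028] op 0.6036 q [-38.3  36.7  76.6   0.   66.8 -49.4]
[255 128]
knob rect ((586.0574951171875, -279.0692443847656), (38.808773040771484, 13.144183158874512), 9.276012420654297)
```

View pics/w4c.png

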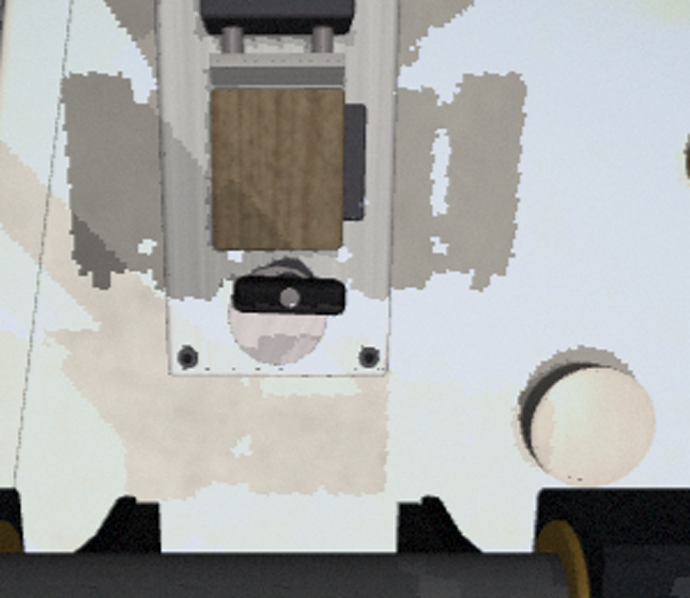

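The offcut sits square on the bed against the stop, with its −y end at crop (277,250). It is clear of the cam, and the knob centre is at about (586.4,−279.9) with yaw 9.2°. I'll turn the tool across the knob.

```bash
python3 - <<'E'
from h import *
rel([(.5864,-.2799,.150)],[99.2])
E
```

```text
[-45.1, 53.0, 3.6] [-0.03, -88.06, -0.04]
```

>>> jog_arm(motion=[-5,0,0,0,-10,0,-10,5,1,0,-20,0,-15,10,1,0,-30,0,-20,15,2,0,-40,0,-30,20,3,0,-50,0,-40,30,3.6,0,-60,0,-45,40,3.6,0,-70,0,-45,50,3.6,0,-80,0,-45,53,3.6,0,-88,0,-45,53,3.6,0,-88,0,-45,53,3.6,0,-88,0], gripper=0.45)

```text
time_s: 18.38
position: [0.5869, -0.2804, 0.1498]
tcp_rot: [[0.988, 0.0, -0.158], [0.158, -0.0, 0.988], [0.0, -1.0, -0.0]]
force: [0.2, -0.6, 0.1]
opening: 0.453
```

```bash
python3 - <<'E'
from h import *
st(); ff();rel([(.5864,-.2799,.069)],[99.2])
E
```

```text
t 18.38 p [ 586.92 -280.36  149.8 ] yaw 99.06 dn [ 2.e-04 -0.e+00 -1.e+00] F [ 0.18 -0.64  0.06] M [ 0.017  0.025 -0.003] op 0.4533 q [ -35.4   38.5   82.9    0.    58.6 -134.4]
fixture xy [  4.08 -49.31] z 149.8 F fix [ 0.05 -0.66]
[-0.5, 80.8, 0.5] [0.0, -0.14, 0.01]
```

>>> jog_arm(motion=[-0.4,25,0.4,0,0,0,-0.4,50,0.4,0,0,0,-0.4,70,0.4,0,0,0,-0.4,80.5,0.4,0,0,0,-0.4,80.5,0.4,0,0,0,-0.4,80.5,0.4,0,0,0])

```text
time_s: 19.12
position: [0.587, -0.2812, 0.0696]
tcp_rot: [[0.987, 0.001, -0.158], [0.158, -0.001, 0.987], [0.001, -1.0, -0.001]]
force: [-0.2, -0.8, -0.1]
opening: 0.445
```

>>> jog_arm(motion=[0,0,0,0,0,0,0,0,0,0,0,0,0,0,0,0,0,0,0,0,0,0,0,0,0,0,0,0,0,0,0,0,0,0,0,0], gripper=0.05)

```text
time_s: 19.88
position: [0.5863, -0.2801, 0.0691]
tcp_rot: [[0.987, -0.0, -0.159], [0.159, 0.001, 0.987], [-0.0, -1.0, 0.001]]
force: [0.2, 3.4, 3.7]
opening: 0.138
```

```bash
python3 - <<'E'
from h import *
st(); ff()
E
```

```text
t 19.88 p [ 586.32 -280.11   69.11] yaw 99.13 dn [-3.e-04  9.e-04 -1.e+00] F [0.25 3.43 3.74] M [0.748 0.006 0.079] op 0.1378 q [ -35.4   44.7   85.3    0.    50.  -134.5]
fixture xy [  3.54 -48.94] z 69.11 F fix [0.91 3.32]
```

The knob is held (12.0 mm opening) at t0 = 0.387 rad, in agreement with the picture. I'll turn it clockwise in steps.

>>> jog_arm(motion=[0,0,0.8,0,0,0,0,0,0.8,0,5,0,0,0,0.8,0,10,0,0,0,0.8,0,15,0,0,0,0.8,0,20,0,0,0,0.8,0,20,0])

```text
time_s: 20.62
position: [0.5863, -0.28, 0.0691]
tcp_rot: [[0.982, 0.0, 0.188], [-0.188, 0.0, 0.982], [0.0, -1.0, 0.0]]
force: [-0.1, 2.6, 4.8]
opening: 0.133
```

```bash
python3 - <<'E'
from h import *
st(); ff();bot.capture("scene");st()
E
```

```text
t 20.62 p [ 586.29 -279.96   69.09] yaw 79.16 dn [ 2.e-04  0.e+00 -1.e+00] F [-0.09  2.59  4.76] M [ 0.467  0.065 -0.097] op 0.1329 q [ -35.4   44.7   85.3    0.    49.9 -114.5]
fixture xy [  3.54 -48.79] z 69.09 F fix [0.42 2.56]
t 20.68 p [ 586.31 -279.92   69.07] yaw 79.17 dn [ 2.e-04  1.e-04 -1.e+00] F [-0.33  2.65  4.34] M [ 0.515  0.142 -0.107] op 0.1383 q [ -35.4   44.7   85.3    0.    49.9 -114.5]
```

>>> jog_arm(motion=[0,0,0,0,5,0,0,0,0,0,10,0,0,0,0,0,15,0,0,0,0,0,20,0])

```text
time_s: 21.18
position: [0.5863, -0.2799, 0.0691]
tcp_rot: [[0.858, 0.0, 0.514], [-0.514, -0.0, 0.858], [0.0, -1.0, 0.0]]
force: [-0.4, 3.3, 5.7]
opening: 0.137
```

```bash
python3 - <<'E'
from h import *
st(); ff()
E
```

```text
t 21.18 p [ 586.33 -279.89   69.1 ] yaw 59.07 dn [ 2.e-04 -0.e+00 -1.e+00] F [-0.4   3.29  5.74] M [0.587 0.014 0.214] op 0.1371 q [-35.4  44.7  85.3   0.   49.9 -94.4]
fixture xy [  3.6  -48.72] z 69.1 F fix [0.25 3.31]
```

>>> jog_arm(motion=[0,0,0,0,4,0,0,0,0,0,8,0])

```text
time_s: 21.42
position: [0.5864, -0.2798, 0.0691]
tcp_rot: [[0.778, 0.0, 0.628], [-0.628, 0.0, 0.778], [0.0, -1.0, 0.0]]
force: [0.3, 2.7, 4.9]
opening: 0.137
```

```bash
python3 - <<'E'
from h import *
st(); ff()
E
```

```text
t 21.43 p [ 586.36 -279.83   69.08] yaw 51.11 dn [ 2.e-04  0.e+00 -1.e+00] F [0.34 2.69 4.87] M [0.596 0.049 0.197] op 0.1372 q [-35.4  44.7  85.3   0.   49.9 -86.5]
fixture xy [  3.64 -48.67] z 69.08 F fix [0.86 2.57]
```

Free-turning torque is 0.20 N m and t is 1.225. I predict contact at 1.272, so I'll take smaller steps.

>>> jog_arm(motion=[0,0,0,0,2,0,0,0,0,0,4,0])

```text
time_s: 21.68
position: [0.5864, -0.2798, 0.0691]
tcp_rot: [[0.733, 0.0, 0.68], [-0.68, 0.0, 0.733], [0.0, -1.0, 0.0]]
force: [-0.2, 3.4, 5.7]
opening: 0.136
```

```bash
python3 - <<'E'
from h import *
st()
E
```

```text
t 21.68 p [ 586.38 -279.84   69.08] yaw 47.17 dn [ 2.e-04  0.e+00 -1.e+00] F [-0.2   3.36  5.66] M [0.56  0.036 0.26 ] op 0.1358 q [-35.4  44.7  85.3   0.   49.9 -82.5]
```

>>> jog_arm(motion=[0,0,0,0,2,0,0,0,0,0,4,0])

```text
time_s: 21.92
position: [0.5864, -0.2799, 0.0691]
tcp_rot: [[0.684, 0.0, 0.729], [-0.729, -0.0, 0.684], [0.0, -1.0, 0.0]]
force: [-0.2, 3.2, 5.8]
opening: 0.138
```

```bash
python3 - <<'E'
from h import *
st()
E
```

```text
t 21.93 p [ 586.38 -279.86   69.09] yaw 43.19 dn [ 2.e-04 -1.e-04 -1.e+00] F [-0.25  3.18  5.79] M [0.538 0.037 0.371] op 0.1376 q [-35.4  44.7  85.3   0.   49.9 -78.5]
```

>>> jog_arm(motion=[0,0,0,0,1.5,0,0,0,0,0,3,0])

```text
time_s: 22.18
position: [0.5864, -0.2799, 0.0691]
tcp_rot: [[0.646, 0.0, 0.763], [-0.763, -0.0, 0.646], [0.0, -1.0, -0.0]]
force: [-0.6, 3.4, 4.7]
opening: 0.134
```

```bash
python3 - <<'E'
from h import *
st()
E
```

```text
t 22.18 p [ 586.41 -279.87   69.1 ] yaw 40.23 dn [ 2.e-04 -3.e-04 -1.e+00] F [-0.58  3.44  4.67] M [0.565 0.017 0.405] op 0.1343 q [-35.3  44.7  85.3  -0.   49.9 -75.6]
```

>>> jog_arm(motion=[0,0,0,0,0.6,0])

```text
time_s: 22.3
position: [0.5864, -0.2799, 0.0691]
tcp_rot: [[0.638, 0.0, 0.77], [-0.77, -0.0, 0.638], [0.0, -1.0, -0.0]]
force: [0.4, 3.6, 5.4]
opening: 0.135
```

```bash
python3 - <<'E'
from h import *
st();bot.capture("wrist");st();bot.capture("wrist");st()
E
```

```text
t 22.3 p [ 586.38 -279.86   69.08] yaw 39.66 dn [ 1.e-04 -3.e-04 -1.e+00] F [0.36 3.59 5.4 ] M [0.606 0.038 0.365] op 0.1354 q [-35.3  44.7  85.3  -0.   49.9 -75. ]
t 22.35 p [ 586.41 -279.88   69.08] yaw 39.65 dn [ 2.e-04 -3.e-04 -1.e+00] F [-0.7   4.06  5.31] M [0.583 0.033 0.417] op 0.1335 q [-35.3  44.7  85.3  -0.   49.9 -75. ]
t 22.4 p [ 586.38 -279.89   69.09] yaw 39.68 dn [ 1.e-04 -3.e-04 -1.e+00] F [-0.25  3.24  6.  ] M [ 0.561 -0.025  0.41 ] op 0.1385 q [-35.3  44.7  85.3  -0.   49.9 -75. ]
```

>>> jog_arm(motion=[0,0,0,0,0.6,0])

```text
time_s: 22.52
position: [0.5864, -0.2799, 0.0691]
tcp_rot: [[0.63, 0.0, 0.776], [-0.776, -0.0, 0.63], [0.0, -1.0, -0.0]]
force: [-0.3, 3.1, 4.3]
opening: 0.136
```

```bash
python3 - <<'E'
from h import *
st();bot.capture("wrist");st();bot.capture("wrist");st()
E
```

```text
t 22.52 p [ 586.4  -279.88   69.09] yaw 39.08 dn [ 1.e-04 -3.e-04 -1.e+00] F [-0.32  3.05  4.31] M [0.65  0.005 0.439] op 0.1363 q [-35.3  44.7  85.3  -0.   49.9 -74.4]
t 22.57 p [ 586.38 -279.9    69.09] yaw 39.06 dn [ 1.e-04 -3.e-04 -1.e+00] F [-0.81  3.65  4.42] M [ 0.571 -0.005  0.429] op 0.1375 q [-35.3  44.7  85.3  -0.   49.9 -74.4]
t 22.62 p [ 586.39 -279.88   69.09] yaw 39.09 dn [ 1.e-04 -3.e-04 -1.e+00] F [0.13 2.51 5.32] M [0.587 0.016 0.449] op 0.1371 q [-35.3  44.7  85.3  -0.   49.9 -74.4]
```

Torque gives about 8.7 N and the felt gap about 7 N. I'll turn 3° more to centre the two estimates on 10 N.

>>> jog_arm(motion=[0,0,0,0,1.5,0,0,0,0,0,3,0])

```text
time_s: 22.88
position: [0.5864, -0.2799, 0.0691]
tcp_rot: [[0.589, 0.0, 0.808], [-0.808, -0.0, 0.589], [0.0, -1.0, -0.0]]
force: [-0.2, 3.1, 4.5]
opening: 0.138
```

```bash
python3 - <<'E'
from h import *
st();bot.capture("wrist");st();p,d=bot.capture("wrist");st()
cv2.imwrite("pics/w5.png",p[:,:,::-1])
E
```

```text
t 22.88 p [ 586.38 -279.92   69.08] yaw 36.07 dn [ 1.e-04 -4.e-04 -1.e+00] F [-0.18  3.1   4.54] M [0.584 0.045 0.523] op 0.1381 q [-35.3  44.7  85.3  -0.   49.9 -71.4]
t 22.93 p [ 586.4  -279.9    69.09] yaw 36.03 dn [ 1.e-04 -5.e-04 -1.e+00] F [-0.38  3.6   4.4 ] M [0.544 0.078 0.481] op 0.1356 q [-35.3  44.7  85.3  -0.   49.9 -71.4]
t 22.98 p [ 586.4  -279.88   69.08] yaw 36.1 dn [ 1.e-04 -5.e-04 -1.e+00] F [0.71 4.47 4.1 ] M [0.615 0.026 0.538] op 0.1356 q [-35.3  44.7  85.3  -0.   49.9 -71.4]
```

View pics/w5.png

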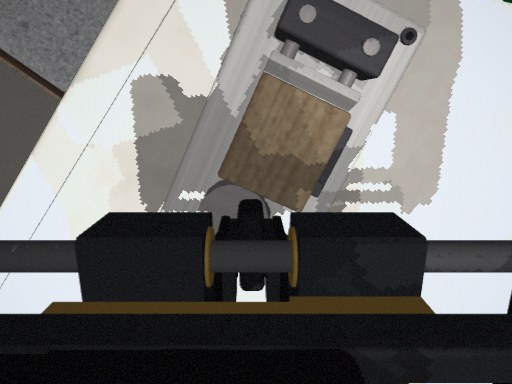

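The offcut is tight between the lobe and the jaw, flush with the stop. At t ≈ 1.488 the estimates are 9.3 N (geometry) and about 11 N (torque). I'll let go and back off for a check.

>>> jog_arm(motion=[0,0,0,0,0,0,0,0,0,0,0,0,0,0,0,0,0,0,0,0,0,0,0,0], gripper=0.45)

```text
time_s: 23.48
position: [0.5861, -0.2802, 0.0686]
tcp_rot: [[0.587, -0.0, 0.81], [-0.81, -0.0, 0.587], [-0.0, -1.0, -0.0]]
force: [1.1, -0.8, -0.4]
opening: 0.433
```

>>> jog_arm(motion=[0,-15,0,0,0,0,0,-50,0,0,0,0,0,-100,0,0,0,0,0,-134,0,0,8,0,15,-134,0,0,16,0,30,-134,-10,0,25,0,45,-134,-20,0,25,0,45,-134,-20,0,25,0,45,-134,-20,0,25,0])

```text
time_s: 24.6
position: [0.5961, -0.3278, 0.2027]
tcp_rot: [[0.19, -0.001, 0.982], [-0.982, 0.001, 0.19], [-0.001, -1.0, -0.0]]
force: [-0.2, -0.6, 0.9]
opening: 0.449
```

```bash
python3 - <<'E'
from h import *
st();ff(); T=wristT(); np.save("pics/w6T.npy",T)
p,d=bot.capture("wrist"); cv2.imwrite("pics/w6.png",p[:,:,::-1])
cv2.imwrite("pics/w6c.png",cv2.resize(p[0:260,130:430,::-1],None,fx=2.3,fy=2.3,interpolation=cv2.INTER_CUBIC))
p,d=bot.capture("side"); cv2.imwrite("pics/side6.png",p[:,:,::-1])
E
```

```text
t 24.6 p [ 596.09 -327.75  202.69] yaw 10.98 dn [-7.e-04  1.e-03 -1.e+00] F [-0.17 -0.62  0.92] M [-0.017  0.042  0.035] op 0.4494 q [-38.2  37.1  75.7   0.   67.2 -49.2]
fixture xy [  3.83 -97.58] z 202.69 F fix [-0.29 -0.57]
```

View pics/w6c.png

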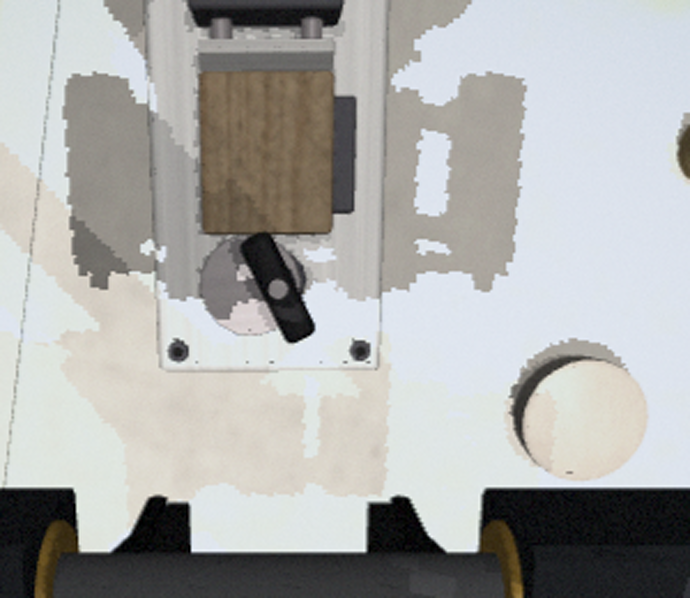

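View pics/side6.png

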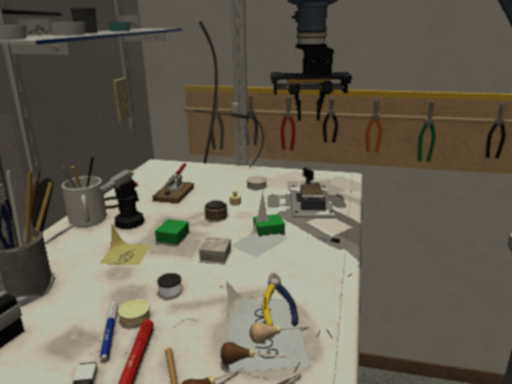

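```bash
python3 - <<'E'
from h import *
from scipy.ndimage import map_coordinates,gaussian_filter1d
y=np.radians(FY);R=np.array([[np.cos(y),-np.sin(y)],[np.sin(y),np.cos(y)]])
ys=np.arange(-95,95,.1)
for n in ("w4","w6"):
    T=np.load(f"pics/{n}T.npy"); im=cv2.imread(f"pics/{n}.png").astype(float)
    def prof(z,xs):
        acc=0
        for x in xs:
            P=np.c_[C+np.c_[np.full_like(ys,x),ys]@R.T,np.full_like(ys,z)]/1000
            uv=proj('wrist',P,T)
            acc=acc+np.array([map_coordinates(im[...,k],[uv[:,1],uv[:,0]],order=1,mode='constant') for k in range(3)])
        return gaussian_filter1d(acc/len(xs),4,axis=1)
    def edge(z,xs,lo,hi,k=3):
        g=np.abs(np.gradient(prof(z,xs),axis=1)).sum(0); m=(ys>lo)&(ys<hi)
        pk=[i for i in np.where(m)[0] if g[i]>=g[i-1] and g[i]>g[i+1]]; pk=sorted(pk,key=lambda i:-g[i])[:k]
        return sorted((round(ys[i],2),round(g[i],1)) for i in pk)
    X=np.arange(-18,19,2.)
    print(n,"offcut",edge(36,np.arange(-22,-14,1.),-45,-25),edge(36,X,18,34))
    print("  jaw top",edge(34,X,26,48,6)); print("  mount front",edge(36,np.arange(-8,9,2.),36,60,4))
    print("  plate near edge",edge(10,np.arange(-36,37,4.),-94,-80))
    g=im.max(2).astype(np.uint8); k0=proj('wrist',[fw(4,-49,68)],T)[0].astype(int)
    m=np.zeros_like(g); r=slice(k0[1]-28,k0[1]+28),slice(k0[0]-30,k0[0]+30); m[r]=(g[r]<50)*255
    cs,_=cv2.findContours(m,cv2.RETR_EXTERNAL,cv2.CHAIN_APPROX_NONE); cc=max(cs,key=cv2.contourArea)
    rr=cv2.minAreaRect((ray('wrist',cc[:,0,:],.068,T)[:,:2]*1000).astype(np.float32)); print("  knob",np.round(rr[0],1),np.round(rr[1],1),round(rr[2],1))
E
```

```text
w4 offcut [(np.float64(-43.5), np.float64(6.4)), (np.float64(-37.5), np.float64(7.3)), (np.float64(-33.6), np.float64(29.6))] [(np.float64(24.6), np.float64(10.0)), (np.float64(25.7), np.float64(9.8)), (np.float64(31.8), np.float64(15.0))]
  jaw top [(np.float64(28.1), np.float64(0.6)), (np.float64(32.2), np.float64(14.9)), (np.float64(33.7), np.float64(1.7)), (np.float64(39.6), np.float64(2.1)), (np.float64(42.8), np.float64(14.7)), (np.float64(45.4), np.float64(5.2))]
  mount front [(np.float64(36.3), np.float64(6.6)), (np.float64(42.3), np.float64(22.8)), (np.float64(48.0), np.float64(6.3)), (np.float64(53.4), np.float64(19.4))]
  plate near edge [(np.float64(-87.8), np.float64(6.5)), (np.float64(-86.4), np.float64(7.4)), (np.float64(-82.3), np.float64(3.0))]
  knob [ 586. -279.] [38.8 13.2] 9.3
w6 offcut [(np.float64(-32.5), np.float64(3.3)), (np.float64(-30.6), np.float64(17.1)), (np.float64(-29.3), np.float64(5.7))] [(np.float64(27.0), np.float64(2.6)), (np.float64(27.3), np.float64(2.7)), (np.float64(33.6), np.float64(12.0))]
  jaw top [(np.float64(27.4), np.float64(2.6)), (np.float64(27.7), np.float64(2.7)), (np.float64(34.0), np.float64(11.9)), (np.float64(38.3), np.float64(5.5)), (np.float64(42.4), np.float64(14.1)), (np.float64(45.3), np.float64(5.6))]
  mount front [(np.float64(38.6), np.float64(1.4)), (np.float64(41.9), np.float64(22.1)), (np.float64(48.0), np.float64(6.2)), (np.float64(50.4), np.float64(20.0))]
  plate near edge [(np.float64(-88.3), np.float64(4.2)), (np.float64(-86.5), np.float64(4.7)), (np.float64(-84.4), np.float64(2.1))]
  knob [ 586.5 -279.8] [11.8 39. ] 38.1
```

```bash
python3 - <<'E'
from h import *
print(bot.hand_in()); 
E
```

```text
the job is handed in; nothing more can be done
None
```

The offcut is clamped in the fixture with an estimated 9–11 N. I handed the job in at about 24.7 s of the 72 s allowed, with the arm clear of everything.

**What I did**
- I set the offcut flat on the bed with its end against the stop. I felt the bed and the stop at a few newtons, then let go.
- While still holding the offcut, I touched it to the jaw and to the cam. That gave a gap of about 6.95 mm, so 10 N was expected near t = 1.50 rad.
- I turned the knob clockwise from t ≈ 0.39 to t ≈ 1.49 rad, released it and backed off.

**Last checks on the clamping force**

| Method | Estimate |
|---|---|
| Felt gap and cam angle | 9.3 N |
| Jaw movement in the pictures (about 2.2 mm) | 8.8 N |
| Knob torque (slope fitted to my own readings) | about 11 N |

- **Torque disagreement:** using the nominal 0.02 N m per newton, the torque reading would mean nearer 16 N. My readings rose at about 0.03 N m per newton, so I trusted the displacement figures. All of these are under 20 N.
- **Knob angle disagreement:** after release, one contour fit put the knob about 2° back. A measurement from the knob's ends in the same picture showed no spring-back, and the jaw and offcut movement agreed with that.
- **Surroundings:** the final pictures show the offcut square against the stop. The bystanders look undisturbed, but I only judged that by eye.

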